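# Butt the tray to the bolt bin, then hold its sprung lid just below balance

## Task

First push the loose plywood tray sideways until its long side sits flush and parallel against the side wall of the grey bolt bin it stands beside, with no gap. Then raise the bin's sprung lid by its bar handle to about 10 degrees past the balance point, where the springs start to lift it on their own (never letting it fly fully open), ease it back and hold it about 10 degrees below the balance point so that I can move bolts across. Finish still holding the lid there with the gripper, with the tray still flush and the other things left where they stand.

Things in the scene. Friction and masses are not known exactly. Their poses are not given: they have to be found in the camera images.
- bin: grey sheet-steel bolt bin bolted to the bench, 180 (x) x 180 (y) x 90 mm high, walls 5 mm, closed by a sprung lid. Origin: centre of its underside on the bench. Its x axis points away from its front to the hinge side, y to its left seen from the front, z up. The plain side walls are at y = +90 and -90 mm; the tray belongs against whichever of them it stands beside. Low hold-down lugs (22 mm out, 9 mm high) stand at front and back only.
- tray: loose open plywood tray, 150 (x, long) x 80 (y) x 45 mm high, walls 9 mm, about 0.3 kg, empty. Origin: centre of its underside. It stands on the bench beside the bin, on its left or its right, 25 to 55 mm short of it, long side roughly parallel to the side wall (within 0.15 rad) and its middle within 20 mm of opposite the middle of the wall. When flush, its centre is 130 mm from the bin's centre along the bin's y.
- hinge (a point): point on the lid's hinge axis, at the middle of the bin's rear rim (bin frame x = +95, y = 0, z = 92 mm). The axis is parallel to the bin's y. It does not move with the lid.
- handle (a point): middle of the lid's bar handle: a round steel bar 12 mm thick, 92 mm of it straight, parallel to the hinge (bin's y), its axis 38 mm above the lid's top face, free to be gripped from above between its two end posts. With the lid shut it lies 165 mm in front of the hinge axis and 42 mm above it (134 mm above the bench). It moves with the lid.
- lid (a joint): lid angle in rad: 0 shut (level), growing as the front edge rises, stop at 1.6. The lid (0.9 kg, 188 mm wide, reaching from the hinge to 194 mm in front of it) is balanced by its springs at 1.0 rad (57 degrees). Below that it sinks shut by its own weight (about 2.9 N at the handle to lift it off shut), above it the springs carry it up to the stop; hinge friction is slight (it stays put by itself only within about 0.02 rad of the balance point).
- bolt_tin: tin with a picture label, 76 mm across, 58 mm high, on the bench at the other side of the bin; leave it alone. Origin: centre of its underside.
- tape_measure: tape measure, 70 x 75 x 35 mm, on the bench behind the bin; leave it alone. Origin: its underside.
- oil_bottle: white bottle, 50 mm across, 163 mm high, standing behind the bin; leave it alone. Origin: centre of its underside.
Not all that is in view belongs to the job. Leave any purple look-alike of the tray alone.

How it is judged:
On the way, in this order (a step that is already met when the one before it is completed fails the run):
1. the tray's long side is flush against the side wall of the bin ((y of tray in the frame of bin between 0.12 and 0.133 m or y of tray in the frame of bin between -0.133 and -0.12 m) and angle between the x axis of tray and the x axis of bin, either way round below 0.04 rad and x of tray in the frame of bin between -0.04 and 0.04 m and angle between tray's own z axis and vertical below 0.03 rad), for 0.2 s.
2. the lid is raised past its balance point (over 1.06 rad) (value of joint lid above 1.06 rad), for 0.1 s.
At the end, for the whole second after the job is handed in: The fingers hold the lid still at 0.70 to 0.94 rad, below its balance point of 1.0; the tray stands flush against the bin's side wall (gap under 3 mm, parallel within 0.04 rad, its middle within 40 mm of opposite the wall's middle); tin, tape measure and bottle are within 30 mm of where they stood (all of step 1 and value of joint lid between 0.7 and 0.94 rad and velocity of joint lid between -0.15 and 0.15 rad/s and contact force between the fingers and lid above 0.3 N and contact force between tray and lid below 0.1 N and linear speed of tray below 0.01 m/s and distance of each of bolt_tin, tape_measure, oil_bottle from where it was at the start of the episode below 0.03 m); the arm keeps its last pose, push and grip.
It fails at once if the lid flies open to its stop (over 1.45 rad) (value of joint lid above 1.45 rad).
It fails at once if a bystander is moved or knocked (30 mm) (distance of any of bolt_tin, tape_measure, oil_bottle from where it was at the start of the episode above 0.03 m).
It also fails if it takes over 54 s, if anything falls off the work surface, if the arm or the gripper's body presses on something with over 40 N, if the wrist force passes 120 N, or if a joint passes its speed limit or range.

## Robot

A 7-joint arm with a two-finger parallel gripper is mounted at the origin on a cart in front of the work surface, level with it; the furniture and walls round the work are solid. World frame = base frame: x ahead of the robot, y to its left, z up, the work surface at z = 0. Lengths are in m, angles in rad, forces in N, time in s.
With the tool pointing down it reaches from about 0.425 to 0.925 m from the base axis. Payload 6.8 kg.
Tool frame: the origin (TCP) lies between the finger pads; the fingertips stand 11 mm ahead of it and the grasp point (between the pads) lies 8 mm behind it; z points along the fingers, y is the line along which they close (so a half turn about z gives the same grasp; the last joint's range is limited). The gripper opens to 85 mm and grips with 20 to 120 N. Pads are 22 mm wide; open, the fingers measure 114 mm over their backs; the gripper's body (76 mm by 85 mm) begins 54 mm behind the grasp point. The pads swing forward as they close: fully open they stand 13 mm farther back than shut.
Start: joints at [1.198, 0.477, 0.022, 1.555, -0.011, 1.109, -0.083], TCP at [0.177, -0.651, 0.22] pointing down, gripper open.
Joint ranges: [-2.96, 2.96], [-0.34, 2.1], [-1.41, 1.46], [0.24, 2.44], [-1.37, 4.51], [0.17, 1.92], [-2.96, 2.96]. Speed limits (rad/s): [2.39, 2.39, 3.14, 3.14, 3.14, 3.14, 3.14].

## Interface

Orientations are given as a rotation vector (axis times angle).
In Python, from bench import r gives the robot as it stands.
- The arm moves only by the tool send_rows, never from a script. Its argument "deltas" is a list of rows, each an object of numbers: "dx", "dy", "dz": the shift along the world's x, y, z in mm; "rx", "ry", "rz": the turn, a rotation vector about the world's x, y, z in degrees. A call has 1 to 5 rows; each row is the pose to reach, as a shift and turn from the pose commanded when the call began; what a row does not reach only later rows make up. A row lasts 1/12 s, in which the tool goes at most 41.7 mm and 7.16 degrees, less where a joint would pass 70% of its speed; a pose out of reach is approached as far as the arm can. A call with a gripper value outside its range is refused whole. "jaw" is the finger opening in mm, from 0 to 85.4, set as the call begins (left out, the last holds). The fingers move at their own pace and stop on an object; "newtons" is the grip in N (left out, the last holds). Time passes only in rows, so rows that repeat a pose let the fingers close. It gives the time, the measured TCP pose, the force, the opening and the grip force at its end, in the units of the state.
- r.get_obs(): the state, without advancing time (a new reading comes with each control period).
- r.grab_frame(name): name is "scene" or "top" or "wrist"; returns a dict with "frame" (384x512x3 uint8, blue, green, red), "z_map" (384x512 float32, m along the optical axis (not along the pixel's ray), 0 where there is no reading), "vertical_fov" (degrees; the focal length in pixels is half the picture's height over the tangent of half this angle, whatever the lens; pixels are square), "cx", "cy" (the principal point, pixels), "xyz" and "orientation" of the camera in the world. Camera axes: x right, y down, z forward; pixel columns grow to the right and rows downward; lengths in m; the calibration is good to about 2 mm. A picture is of the moment at which its call begins.
- r.hand_in(): hands the job in; it is judged then, once.
The state is a dict: "clock": time; "joints": joint angles; "qvel": joint speeds; "tau": joint torques, N m; "tcp_pos": TCP position; "orientation": TCP orientation; "contact_force": force on the tool from outside, world axes, zero at the start; "moment": the same for the moment, N m; "grip_width": finger opening in m; "gripper_force": force on a finger pad.
Only numpy, scipy, OpenCV 4.12 (cv2) and the standard library are available. Lean on these libraries where they do the work, as an engineer would, in place of code of your own. Each camera call takes 0.05 s, during which the arm holds its last target. There are 200 camera calls.

## Working session

There is one attempt and no reset: what is moved stays moved. The work goes in short steps, Python scripts to look and compute and a tool call to move; the robot and the scene stay as the last step left them, time stands still between calls to the robot, and variables do not carry over. Pictures are saved under pics/ and viewed, at most 10 in all, crops included, and the job is handed in when it is done.

Besides the shell and the picture viewer there is one more tool, called after ">>>" by a JSON object that holds its "fn" and its "kwargs". send_rows: Moves the arm, as the interface text tells. Its arguments: {"type":"object","properties":{"deltas":{"type":"array","items":{"type":"object","properties":{"dx":{"type":"number"},"dy":{"type":"number"},"dz":{"type":"number"},"rx":{"type":"number"},"ry":{"type":"number"},"rz":{"type":"number"}}}},"jaw":{"type":"number"},"newtons":{"type":"number"}},"required":["deltas"]}

```bash
ls; mkdir -p pics
python3 - <<'E'
from bench import r
import cv2,pickle,numpy as np
o=r.get_obs(); print({k:np.round(v,3) if not isinstance(v,dict) else v for k,v in o.items()})
fs={}
for n in("scene","top"):
    f=r.grab_frame(n); fs[n]=f; cv2.imwrite(f"pics/{n}0.png",f["frame"]); print(n,f["vertical_fov"],f["cx"],f["cy"],f["xyz"],f["orientation"])
pickle.dump(fs,open("f0.pkl","wb"))
E
```

```text
pics
{'clock': np.float64(0.0), 'joints': array([ 1.198,  0.478,  0.022,  1.556, -0.011,  1.109, -0.083]), 'qvel': array([ 0.001,  0.001,  0.   ,  0.001, -0.   , -0.001, -0.   ]), 'tau': array([ 1.0000e-03, -5.9644e+01,  1.6090e+00, -2.8120e+01,  1.3000e-02,
        9.0000e-03,  0.0000e+00]), 'tcp_pos': array([ 0.176, -0.651,  0.219]), 'orientation': array([-3.112e+00, -4.150e-01,  1.000e-03]), 'contact_force': array([ 0.02 ,  0.282, -0.205]), 'moment': array([-0.008, -0.018, -0.028]), 'gripper_force': np.float64(0.0), 'grip_width': np.float64(0.086)}
scene 42.578244604515206 253.86738715948175 192.44936742230607 [-0.38296753  1.39162127  1.09167601] [-0.74260814  2.38189253 -1.36507834]
top 42.02816614452318 260.77897835564494 187.91565184703256 [0.44718678 0.06055108 1.89970046] [-2.20964966  2.18256696 -0.07471963]
```

View pics/top0.png

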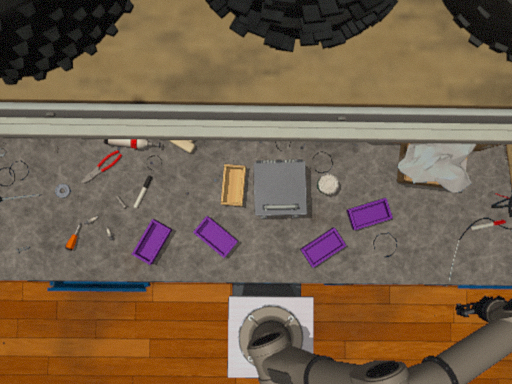

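View pics/scene0.png

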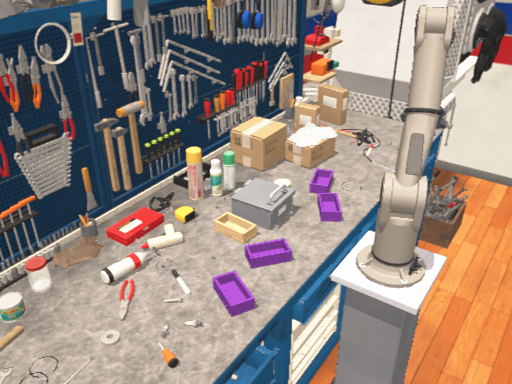

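The top view shows the plywood tray at (233,186), just left of the bin at (281,188). The handle is at (281,208) facing the robot, and the tin is at (328,185) on the right. In the scene view the bottle and tape measure are behind the bin.

```bash
cat > h.py <<'E'
import numpy as np,cv2
from scipy.spatial.transform import Rotation as R
def cloud(f):
    h,w=f["z_map"].shape; fl=h/2/np.tan(np.radians(f["vertical_fov"])/2)
    v,u=np.mgrid[:h,:w]; z=f["z_map"]
    c=np.stack([(u-f["cx"])/fl*z,(v-f["cy"])/fl*z,z],-1)
    return c@R.from_rotvec(f["orientation"]).as_matrix().T+f["xyz"]
def rect(P):
    (c,s,a)=cv2.minAreaRect((P[:,:2]*1000).astype(np.float32)); return np.round(c,1),np.round(s,1),round(a,2)
E
python3 - <<'E'
import pickle; from h import *
fs=pickle.load(open("f0.pkl","rb"))
for n in("top","scene"):
    f=fs[n]; P=cloud(f); hsv=cv2.cvtColor(f["frame"],cv2.COLOR_BGR2HSV); H,S,V=cv2.split(hsv); z=P[...,2]
    near=(P[...,0]>.35)&(P[...,0]<.9)&(abs(P[...,1]-.0)<.4)
    print(n,"bench z",np.median(z[near&(z<.02)]))
    wood=near&(H>8)&(H<28)&(S>70)&(V>120)&(z>.036)&(z<.055)
    nl,lab,st,ce=cv2.connectedComponentsWithStats(wood.astype(np.uint8))
    for i in range(1,nl):
        if st[i,4]>15: m=lab==i; print("wood",st[i],rect(P[m]),z[m].mean())
    for nm,m in(("lid",near&(S<70)&(z>.085)&(z<.106)),("handle",near&(S<80)&(z>.122)&(z<.145)),("mid",near&(z>.05)&(z<.065)),("tall",near&(z>.146)&(z<.19))):
        nl,lab,st,ce=cv2.connectedComponentsWithStats(m.astype(np.uint8))
        for i in range(1,nl):
            if st[i,4]>25: k=lab==i; print(nm,st[i],rect(P[k]),z[k].mean().round(4),np.median(P[k],0).round(3))
E
```

```text
top bench z 0.0012420820072120975
wood [220 164  25  42 263] (array([568.6, 149.2]), array([ 80. , 149.5]), 85.9) 0.045746472709396045
lid [ 253  159   54   56 2656] (array([560.3, -23.3]), array([201.4, 188.9]), 2.12) 0.0964 [ 0.563 -0.022  0.096]
handle [264 204  34   4 100] (array([489.6, -26.2]), array([ 10.9, 117.4]), 0.72) 0.1368 [ 0.488 -0.033  0.137]
mid [318 173  20  21 276] (array([ 576.1, -203.6]), array([73.3, 72.7]), 46.37) 0.0564 [ 0.577 -0.204  0.056]
scene bench z 0.0008468432924373381
wood [237 154   7   5  20] (array([ 882.6, -323.3]), array([13.4, 32.9]), 87.94) 0.0458438580215851
wood [249 157  23   9  79] (array([ 791.8, -352.9]), array([84.7, 78. ]), 0.17) 0.04556795461949589
wood [213 213  43  23 224] (array([566.5, 152. ]), array([ 87.3, 155.5]), 88.83) 0.042040965323701565
lid [223 167  12   7  50] (array([ 785.2, -102.9]), array([48.6, 27.9]), 31.54) 0.0956 [ 0.781 -0.101  0.095]
lid [ 230  178   65   35 1222] (array([557.6, -24.3]), array([209.6, 199.5]), 1.7) 0.0956 [ 0.555 -0.01   0.096]
handle [242 137   9   8  35] (array([ 856.9, -326.2]), array([18.6, 
[... 763 characters left out ...]
[47.5, 26.2]), 36.64) 0.057 [ 0.791 -0.016  0.056]
mid [188 184  15   7  49] (array([849.8,  46.1]), array([59.9, 30.2]), 40.33) 0.0575 [0.841 0.049 0.057]
mid [231 198  61  22 202] (array([513.4,  22.9]), array([248.1, 129.9]), 44.97) 0.0572 [0.495 0.062 0.057]
tall [237 126  35  18 370] (array([ 822.6, -354.4]), array([153.1,  90.6]), 1.19) 0.1658 [ 0.816 -0.343  0.168]
tall [223 151  11  11  96] (array([ 791.7, -113.6]), array([46.1, 46.4]), 80.58) 0.1631 [ 0.787 -0.107  0.165]
tall [186 157  16  14 153] (array([854.2,  42.7]), array([65.9, 44.5]), 35.06) 0.1688 [0.844 0.05  0.169]
tall [211 159   9   8  52] (array([800.7, -33.4]), array([33.3, 46.8]), 35.95) 0.1589 [ 0.797 -0.029  0.16 ]
```

Run:
```python
import pickle; from h import *
f=pickle.load(open("f0.pkl","rb"))["top"]; P=cloud(f); z=P[...,2]; g=f["frame"]
near=(P[...,0]>.35)&(P[...,0]<.72)&(P[...,1]<.085)&(P[...,1]>-.14)
lid=near&(z>.085)&(z<.106)
# left/right lid edges per image row, back/front per column
L=[];Rr=[]
for v in range(163,203):
    u=np.where(lid[v])[0]; L.append(P[v,u[0],:2]); Rr.append(P[v,u[-1],:2])
for nm,E in(("L",L),("R",Rr)):
    E=np.array(E)*1000; p=np.polyfit(E[:,0],E[:,1],1); print(nm,"yaw",np.degrees(np.arctan(p[0])),"y at x=570:",np.polyval(p,570))
for nm,k in(("front",0),("back",-1)):
    E=[]
    for u in range(258,304):
        v=np.where(lid[:,u])[0]; E.append(P[v[-1] if k==0 else v[0],u,:2])
    E=np.array(E)*1000; p=np.polyfit(E[:,1],E[:,0],1); print(nm,"yaw",-np.degrees(np.arctan(p[0])),"x at y=-24",np.polyval(p,-24))
h=near&(z>.13)&(z<.145); E=P[h][:,:2]*1000; p=np.polyfit(E[:,1],E[:,0],1); print("handle yaw",-np.degrees(np.arctan(p[0])),E.mean(0),E.min(0),E.max(0),z[h].mean())
cv2.imwrite("pics/crop.png",cv2.resize(g[145:235,205:345],None,fx=5,fy=5,interpolation=cv2.INTER_CUBIC))
```

```text
L yaw 2.1437790218107415 y at x=570: 69.6910378217413
R yaw 2.2634435554875814 y at x=570: -114.5285798072957
front yaw 2.768113144953689 x at y=-24 461.6229486740576
back yaw 1.6237700091557892 x at y=-24 656.9125967432466
handle yaw 2.2510190656993485 [488.74591851 -28.43755884] [483.61947506 -84.14876712] [495.68049719  32.45618908] 0.1374234882083754
```

View pics/crop.png

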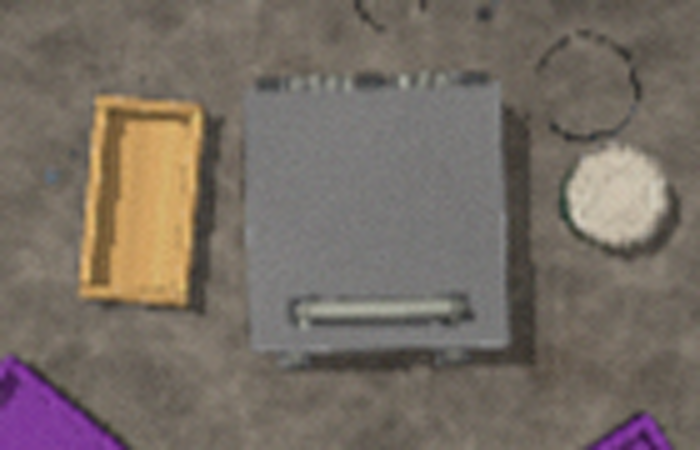

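The crop shows the tray's long side leaning about 6° relative to the bin, a bin yaw of about 2.2°, and the hinge at the far side. I'll swing the arm round with the finger line along the bin's x. That gives a two-finger pusher, and the same orientation suits the handle.

>>> {"fn": "send_rows", "kwargs": {"deltas": [{"dx": 35,"dy": 18,"rz": 3.1},{"dx": 70,"dy": 36,"rz": 6.2},{"dx": 104,"dy": 55,"rz": 9.2},{"dx": 138,"dy": 73,"rz": 12.3},{"dx": 173,"dy": 91,"rz": 15.4}]}}

```text
$.deltas[0]: bad value
```

>>> {"fn": "send_rows", "kwargs": {"deltas": [{"dx": 30,"dy": 25,"rz": 3.1},{"dx": 59,"dy": 51,"rz": 6.2},{"dx": 89,"dy": 76,"rz": 9.2},{"dx": 118,"dy": 102,"rz": 12.3},{"dx": 148,"dy": 127,"rz": 15.4}]}}

```text
$.deltas[0]: bad value
```

>>> {"fn": "send_rows", "kwargs": {"deltas": [{"dx": 19,"dy": 34,"rz": 3.1},{"dx": 38,"dy": 68,"rz": 6.2},{"dx": 58,"dy": 101,"rz": 9.2},{"dx": 77,"dy": 135,"rz": 12.3},{"dx": 96,"dy": 169,"rz": 15.4}]}}

```text
$.deltas[0]: bad value
```

>>> {"fn": "send_rows", "kwargs": {"deltas": [{"dx": 7,"dy": 37,"rz": 3.1},{"dx": 14,"dy": 75,"rz": 6.2},{"dx": 22,"dy": 112,"rz": 9.2},{"dx": 29,"dy": 150,"rz": 12.3},{"dx": 36,"dy": 187,"rz": 15.4}]}}

```text
$.deltas[0]: bad value
```

>>> {"fn": "send_rows", "kwargs": {"deltas": [{"dx": -2,"dy": 37,"rz": 3.1},{"dx": -4,"dy": 75,"rz": 6.2},{"dx": -6,"dy": 112,"rz": 9.2},{"dx": -8,"dy": 150,"rz": 12.3},{"dx": -10,"dy": 187,"rz": 15.4}]}}

```text
$.deltas[0]: bad value
```

>>> {"fn": "send_rows", "kwargs": {"deltas": [{"dx": -18,"dy": 39},{"dx": -36,"dy": 78},{"dx": -55,"dy": 117},{"dx": -55,"dy": 117},{"dx": -55,"dy": 117}]}}

```text
$.deltas[0]: bad value
```

```bash
cat > s.py <<'E'
from bench import r
from h import *
o=r.get_obs(); M=R.from_rotvec(o["orientation"]).as_matrix()
p=o["tcp_pos"]*1000; d=p[:2]-[561,-22.8]; a=np.radians(2.2)
print("t",o["clock"],"tcp",p.round(1),"yaw tool y",np.degrees(np.arctan2(M[1,1],M[0,1])).round(2),"tool z",M[:,2].round(3))
print("bin frame",(d[0]*np.cos(a)+d[1]*np.sin(a)).round(1),(-d[0]*np.sin(a)+d[1]*np.cos(a)).round(1),"F",o["contact_force"].round(2),"j",o["joints"].round(2),"grip",o["grip_width"],o["gripper_force"])
E
python3 s.py
```

```text
t 0.1 tcp [ 176.5 -651.   218.7] yaw tool y -74.83 tool z [-0.001  0.002 -1.   ]
bin frame -408.3 -612.9 F [ 0.07 -0.9   0.68] j [ 1.2   0.48  0.02  1.56 -0.01  1.11 -0.08] grip 0.0851296456107295 0.0
```

>>> {"fn": "send_rows", "kwargs": {"deltas": [{"dx": 35,"dy": 18,"dz": 0,"rx": 0,"ry": 0,"rz": 3},{"dx": 70,"dy": 36,"dz": 0,"rx": 0,"ry": 0,"rz": 6},{"dx": 104,"dy": 55,"dz": 0,"rx": 0,"ry": 0,"rz": 9},{"dx": 138,"dy": 73,"dz": 0,"rx": 0,"ry": 0,"rz": 12},{"dx": 173,"dy": 91,"dz": 0,"rx": 0,"ry": 0,"rz": 15}]}}

```text
clock: 0.52
tcp_pos: [0.3507, -0.5592, 0.2192]
orientation: [-3.032, -0.821, 0.001]
contact_force: [0.1, 0.1, -0.2]
grip_width: 0.085
gripper_force: 0.0
```

>>> {"fn": "send_rows", "kwargs": {"deltas": [{"dx": 30,"dy": 25,"dz": 0,"rx": 0,"ry": 0,"rz": 3},{"dx": 59,"dy": 51,"dz": 0,"rx": 0,"ry": 0,"rz": 6},{"dx": 89,"dy": 76,"dz": 0,"rx": 0,"ry": 0,"rz": 9},{"dx": 118,"dy": 102,"dz": 0,"rx": 0,"ry": 0,"rz": 12},{"dx": 148,"dy": 127,"dz": 0,"rx": 0,"ry": 0,"rz": 15.5}]}}

```text
clock: 0.93
tcp_pos: [0.4985, -0.4318, 0.2192]
orientation: [-2.893, -1.223, 0.001]
contact_force: [-0.3, 0.0, 0.2]
grip_width: 0.0854
gripper_force: 0.0
```

>>> {"fn": "send_rows", "kwargs": {"deltas": [{"dx": 19,"dy": 34,"dz": 0,"rx": 0,"ry": 0,"rz": 3},{"dx": 38,"dy": 68,"dz": 0,"rx": 0,"ry": 0,"rz": 6},{"dx": 58,"dy": 101,"dz": 0,"rx": 0,"ry": 0,"rz": 9},{"dx": 77,"dy": 135,"dz": 0,"rx": 0,"ry": 0,"rz": 12},{"dx": 96,"dy": 169,"dz": 0,"rx": 0,"ry": 0,"rz": 15.5}]}}

```text
clock: 1.35
tcp_pos: [0.594, -0.2627, 0.2192]
orientation: [-2.702, -1.602, 0.001]
contact_force: [0.4, -0.1, -0.1]
grip_width: 0.0851
gripper_force: 0.0
```

>>> {"fn": "send_rows", "kwargs": {"deltas": [{"dx": 7,"dy": 37,"dz": 0,"rx": 0,"ry": 0,"rz": 3},{"dx": 14,"dy": 75,"dz": 0,"rx": 0,"ry": 0,"rz": 6},{"dx": 22,"dy": 112,"dz": 0,"rx": 0,"ry": 0,"rz": 9},{"dx": 29,"dy": 150,"dz": 0,"rx": 0,"ry": 0,"rz": 12},{"dx": 36,"dy": 187,"dz": 0,"rx": 0,"ry": 0,"rz": 15.5}]}}

```text
clock: 1.77
tcp_pos: [0.6294, -0.0755, 0.2193]
orientation: [-2.461, -1.952, 0.001]
contact_force: [-0.1, 1.1, 0.1]
grip_width: 0.0858
gripper_force: 0.0
```

>>> {"fn": "send_rows", "kwargs": {"deltas": [{"dx": -2,"dy": 37,"dz": 0,"rx": 0,"ry": 0,"rz": 3},{"dx": -4,"dy": 75,"dz": 0,"rx": 0,"ry": 0,"rz": 6},{"dx": -6,"dy": 112,"dz": 0,"rx": 0,"ry": 0,"rz": 9},{"dx": -8,"dy": 150,"dz": 0,"rx": 0,"ry": 0,"rz": 12},{"dx": -10,"dy": 187,"dz": 0,"rx": 0,"ry": 0,"rz": 15.5}]}}

```text
clock: 2.18
tcp_pos: [0.619, 0.1112, 0.2193]
orientation: [-2.176, -2.266, 0.001]
contact_force: [0.3, 0.6, 0.3]
grip_width: 0.0854
gripper_force: 0.0
```

>>> {"fn": "send_rows", "kwargs": {"deltas": [{"dx": -18,"dy": 39,"dz": 0,"rx": 0,"ry": 0,"rz": 0},{"dx": -36,"dy": 78,"dz": 0,"rx": 0,"ry": 0,"rz": 0},{"dx": -55,"dy": 117,"dz": 0,"rx": 0,"ry": 0,"rz": 0},{"dx": -55,"dy": 117,"dz": 0,"rx": 0,"ry": 0,"rz": 0}]}}

```text
clock: 2.52
tcp_pos: [0.5593, 0.2361, 0.2199]
orientation: [-2.162, -2.273, -0.003]
contact_force: [-0.7, 1.2, 1.2]
grip_width: 0.0857
gripper_force: 0.0
```

```bash
python3 s.py
```

```text
t 2.5167 tcp [559.3 236.1 219.9] yaw tool y 2.86 tool z [-0.002  0.005 -1.   ]
bin frame 8.2 258.8 F [-0.72  1.22  1.2 ] j [-0.08  0.42 -0.56  1.69  0.24  1.09 -0.66] grip 0.08574257868784464 0.0
```

>>> {"fn": "send_rows", "kwargs": {"deltas": [{"dx": 0,"dy": 0,"dz": -40,"rx": 0,"ry": 0,"rz": 0},{"dx": 0,"dy": 0,"dz": -80,"rx": 0,"ry": 0,"rz": 0},{"dx": 0,"dy": 0,"dz": -120,"rx": 0,"ry": 0,"rz": 0},{"dx": 0,"dy": 0,"dz": -150,"rx": 0,"ry": 0,"rz": 0},{"dx": 0,"dy": 0,"dz": -150,"rx": 0,"ry": 0,"rz": 0}]}}

```text
clock: 2.93
tcp_pos: [0.5602, 0.2237, 0.063]
orientation: [-2.176, -2.26, 0.017]
contact_force: [-1.1, -1.1, -1.4]
grip_width: 0.0856
gripper_force: 0.0
```

>>> {"fn": "send_rows", "kwargs": {"deltas": [{"dx": 0,"dy": 0,"dz": -20,"rx": 0,"ry": 0,"rz": 0},{"dx": 0,"dy": 0,"dz": -35,"rx": 0,"ry": 0,"rz": 0},{"dx": 0,"dy": 0,"dz": -45,"rx": 0,"ry": 0,"rz": 0},{"dx": 0,"dy": 0,"dz": -45,"rx": 0,"ry": 0,"rz": 0},{"dx": 0,"dy": 0,"dz": -45,"rx": 0,"ry": 0,"rz": 0}]}}

```text
clock: 3.35
tcp_pos: [0.5651, 0.2267, 0.0255]
orientation: [2.179, 2.263, 0.001]
contact_force: [1.6, -0.3, 1.3]
grip_width: 0.0853
gripper_force: 0.0
```

```bash
python3 s.py
```

```text
t 3.35 tcp [565.1 226.7  25.5] yaw tool y 2.17 tool z [ 0.001  0.    -1.   ]
bin frame 13.7 249.1 F [ 1.59 -0.27  1.29] j [-0.15  0.65 -0.46  1.83  0.4   0.75 -0.78] grip 0.08527518967774121 0.0
```

>>> {"fn": "send_rows", "kwargs": {"deltas": [{"dx": 0.3,"dy": -8,"dz": 0,"rx": 0,"ry": 0,"rz": 0},{"dx": 0.6,"dy": -16,"dz": 0,"rx": 0,"ry": 0,"rz": 0},{"dx": 0.9,"dy": -24,"dz": 0,"rx": 0,"ry": 0,"rz": 0},{"dx": 1.2,"dy": -31,"dz": 0,"rx": 0,"ry": 0,"rz": 0},{"dx": 1.4,"dy": -37,"dz": 0,"rx": 0,"ry": 0,"rz": 0}]}}

```text
clock: 3.77
tcp_pos: [0.5665, 0.1878, 0.025]
orientation: [2.18, 2.261, -0.0]
contact_force: [-0.1, -1.0, -0.2]
grip_width: 0.0851
gripper_force: 0.0
```

>>> {"fn": "send_rows", "kwargs": {"deltas": [{"dx": 0.2,"dy": -5,"dz": 0,"rx": 0,"ry": 0,"rz": 0},{"dx": 0.4,"dy": -10,"dz": 0,"rx": 0,"ry": 0,"rz": 0},{"dx": 0.6,"dy": -15,"dz": 0,"rx": 0,"ry": 0,"rz": 0},{"dx": 0.8,"dy": -20,"dz": 0,"rx": 0,"ry": 0,"rz": 0},{"dx": 0.8,"dy": -20,"dz": 0,"rx": 0,"ry": 0,"rz": 0}]}}

```text
clock: 4.18
tcp_pos: [0.567, 0.168, 0.0244]
orientation: [2.18, 2.261, -0.001]
contact_force: [0.2, -0.0, -0.3]
grip_width: 0.0853
gripper_force: 0.0
```

```bash
python3 s.py
cat > t.py <<'E'
from bench import r
import sys; from h import *
f=r.grab_frame("top"); P=cloud(f); H,S,V=cv2.split(cv2.cvtColor(f["frame"],cv2.COLOR_BGR2HSV)); z=P[...,2]
m=(P[...,0]>.4)&(P[...,0]<.7)&(P[...,1]>.04)&(P[...,1]<.23)&(H>8)&(H<28)&(S>70)&(V>100)&(z>.037)&(z<.055)
Q=P[m]; c,s,a=rect(Q); print(c,s,a,len(Q))
d=c-[561,-22.8]; t=np.radians(2.2); print("bin frame",d@[np.cos(t),np.sin(t)],d@[-np.sin(t),np.cos(t)])
n=sys.argv[1]; cv2.imwrite(f"pics/{n}.png",cv2.resize(f["frame"][120:240,190:350],None,fx=5,fy=5,interpolation=cv2.INTER_CUBIC))
E
python3 t.py push1
```

```text
t 4.1833 tcp [567.  168.   24.4] yaw tool y 2.1 tool z [-0.    -0.001 -1.   ]
bin frame 13.3 190.5 F [ 0.15 -0.03 -0.29] j [-0.05  0.63 -0.46  1.87  0.4   0.73 -0.7 ] grip 0.08527547043180074 0.0
[567.4 145.5] [ 58.7 158.8] 74.97 67
bin frame 12.85595093445756 167.93026685374744
```

View pics/push1.png

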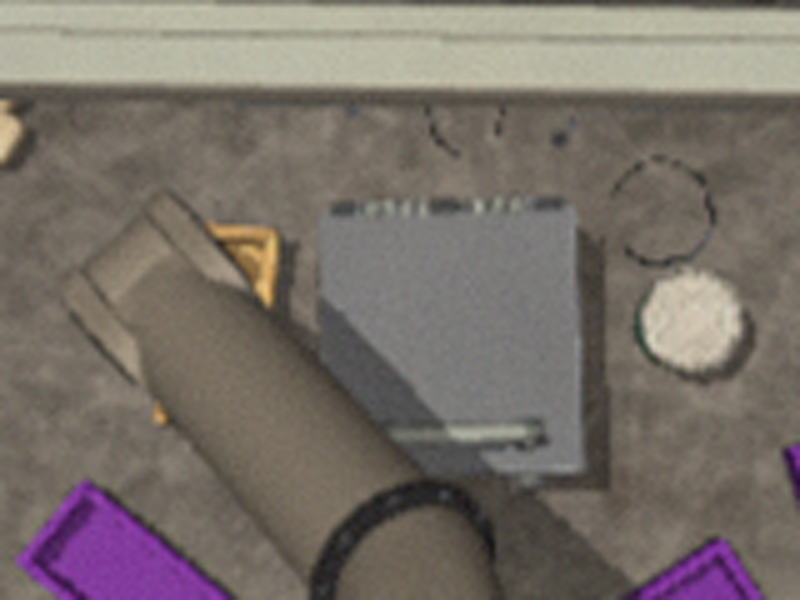

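The tray's corners, at (275,235) and (155,415), haven't shifted, though the fingers should already have reached it. I'll check from the side.

Run:
```python
from bench import r
import cv2,numpy as np
a=r.grab_frame("scene")["frame"][150:270,180:320]; b=r.grab_frame("wrist")["frame"]
a=cv2.resize(a,None,fx=2.85,fy=2.85,interpolation=cv2.INTER_CUBIC)
b=cv2.resize(b,(400,300)); c=np.zeros((342,800,3),np.uint8); c[:a.shape[0],:399]=a[:342,:399]; c[:300,400:]=b
cv2.imwrite("pics/sw.png",c)
```

```text
(no output)
```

View pics/sw.png

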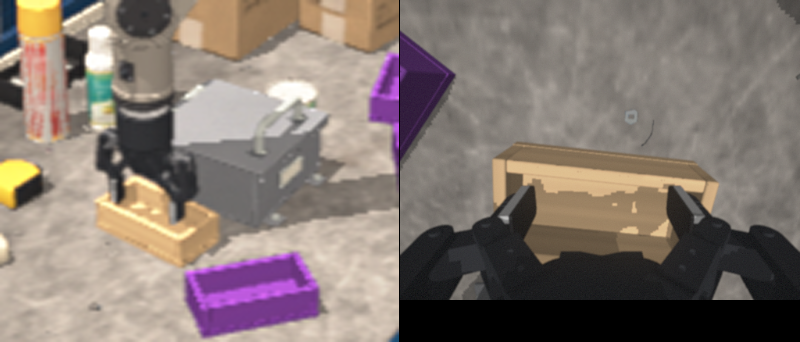

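The fingers are inside the tray: in the wrist view the tips at (515,210) and (690,210) are within its walls. They passed over the outer wall, so the open fingertips must stand higher than I took them to. I'll measure their height.

Run:
```python
from bench import r
from h import *
f=r.grab_frame("wrist"); P=cloud(f); print(f["xyz"],f["orientation"])
for (x,y) in [(505,215),(512,208),(520,200),(528,190),(675,195),(685,205),(695,215),(600,200),(600,152),(520,148),(690,165),(600,160),(630,118)]:
    u,v=int((x-400)*1.28),int(y*1.28); print((x,y),P[v,u].round(3),f["frame"][v,u])
```

```text
[0.56374425 0.2401557  0.1782397 ] [2.85920491 0.05529708 0.00851253]
(505, 215) [0.52  0.179 0.085] [111 112 113]
(512, 208) [0.521 0.179 0.079] [104 104 105]
(520, 200) [0.522 0.179 0.071] [65 67 69]
(528, 190) [0.522 0.179 0.059] [51 56 59]
(675, 195) [0.609 0.181 0.062] [34 38 42]
(685, 205) [0.61  0.182 0.075] [37 42 44]
(695, 215) [0.61  0.183 0.087] [ 99  99 101]
(600, 200) [0.567 0.146 0.009] [101 130 155]
(600, 152) [0.565 0.187 0.001] [ 86 107 123]
(520, 148) [0.503 0.192 0.015] [ 80 103 122]
(690, 165) [0.638 0.181 0.011] [ 87 111 134]
(600, 160) [0.565 0.187 0.022] [ 84 108 128]
(630, 118) [ 0.588  0.215 -0.001] [112 116 120]
```

Run:
```python
from bench import r
from h import *
f=r.grab_frame("wrist"); P=cloud(f); x,y,z=P[...,0],P[...,1],P[...,2]; print(r.get_obs()["tcp_pos"])
g=f["frame"].max(2)<95
for a,b in((.505,.5275),(.604,.63)):
    m=(x>a)&(x<b)&(y>.14)&(y<.186)&(z>.014)&g; h,e=np.histogram(z[m],bins=np.arange(.01,.1,.006)); print(h,e[:1], P[m][np.argsort(z[m])[:200:25]].round(3).tolist())
```

```text
[0.56680967 0.17008232 0.02462474]
[  0   0   0   0   0   0  44 201 249 319 345 327 270 252 867] [0.01] [[0.524, 0.169, 0.049], [0.524, 0.166, 0.051], [0.524, 0.172, 0.052], [0.524, 0.16, 0.053], [0.524, 0.16, 0.054], [0.524, 0.167, 0.055], [0.522, 0.179, 0.055], [0.524, 0.159, 0.056]]
[  0   0   0   0   0   0  56 190 265 313 343 322 265 286 992] [0.01] [[0.61, 0.167, 0.048], [0.609, 0.179, 0.051], [0.609, 0.181, 0.052], [0.609, 0.178, 0.053], [0.609, 0.178, 0.054], [0.61, 0.166, 0.054], [0.609, 0.17, 0.055], [0.609, 0.172, 0.056]]
```

>>> {"fn": "send_rows", "kwargs": {"deltas": [{"dx": 0,"dy": 0,"dz": 25,"rx": 0,"ry": 0,"rz": 0},{"dx": -1,"dy": 30,"dz": 25,"rx": 0,"ry": 0,"rz": 0},{"dx": -2,"dy": 60,"dz": 25,"rx": 0,"ry": 0,"rz": 0},{"dx": -2,"dy": 60,"dz": 25,"rx": 0,"ry": 0,"rz": 0},{"dx": -2,"dy": 60,"dz": 25,"rx": 0,"ry": 0,"rz": 0}]}}

```text
clock: 4.85
tcp_pos: [0.5641, 0.2328, 0.05]
orientation: [-2.173, -2.267, -0.002]
contact_force: [1.0, 0.1, 0.5]
grip_width: 0.0856
gripper_force: 0.0
```

>>> {"fn": "send_rows", "kwargs": {"deltas": [{"dx": 0,"dy": 0,"dz": 0,"rx": 0,"ry": 0,"rz": 0},{"dx": 0,"dy": 0,"dz": 0,"rx": 0,"ry": 0,"rz": 0},{"dx": 0,"dy": 0,"dz": 0,"rx": 0,"ry": 0,"rz": 0},{"dx": 0,"dy": 0,"dz": 0,"rx": 0,"ry": 0,"rz": 0},{"dx": 0,"dy": 0,"dz": 0,"rx": 0,"ry": 0,"rz": 0}], "jaw": 50}}

```text
clock: 5.27
tcp_pos: [0.565, 0.2287, 0.0495]
orientation: [2.18, 2.262, -0.0]
contact_force: [0.7, 0.0, 0.7]
grip_width: 0.0501
gripper_force: 0.0
```

```bash
python3 s.py
python3 - <<'E'
from bench import r
from h import *
f=r.grab_frame("wrist"); P=cloud(f); x,y,z=P[...,0],P[...,1],P[...,2]; t=r.get_obs()["tcp_pos"]
m=(abs(x-t[0])<.07)&(abs(y-t[1])<.016)&(z>.012); print(np.histogram(z[m],bins=np.arange(.01,.1,.005)), P[m][np.argsort(z[m])[:300:25]].round(3).tolist())
cv2.imwrite("pics/w2.png",f["frame"])
E
```

```text
t 5.2667 tcp [565.  228.7  49.5] yaw tool y 2.11 tool z [-0. -0. -1.]
bin frame 13.7 251.2 F [0.72 0.03 0.73] j [-0.14  0.62 -0.47  1.82  0.38  0.79 -0.77] grip 0.050103518870624524 0.0
(array([  0,   0,   0,   0,   0,   0,   0,   0,   0,   0,  30, 168, 319,
       375, 420, 452, 488]), array([0.01 , 0.015, 0.02 , 0.025, 0.03 , 0.035, 0.04 , 0.045, 0.05 ,
       0.055, 0.06 , 0.065, 0.07 , 0.075, 0.08 , 0.085, 0.09 , 0.095])) [[0.59, 0.223, 0.063], [0.54, 0.229, 0.065], [0.54, 0.226, 0.066], [0.54, 0.234, 0.067], [0.534, 0.238, 0.068], [0.59, 0.221, 0.068], [0.539, 0.237, 0.069], [0.59, 0.223, 0.07], [0.54, 0.231, 0.07], [0.54, 0.219, 0.07], [0.59, 0.23, 0.071], [0.595, 0.241, 0.071]]
```

View pics/w2.png

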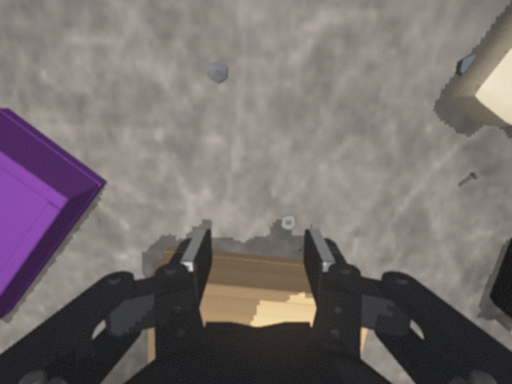

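Wrist view: the fingers are outside the tray, with tips near rows 230–260 and the tray's outer wall below them at about row 255. With the jaw at 50 mm the tips measure about 12 mm above the TCP. A TCP height of 12 mm puts them safely below the rim and above the bench.

>>> {"fn": "send_rows", "kwargs": {"deltas": [{"dx": 0,"dy": 0,"dz": -15,"rx": 0,"ry": 0,"rz": 0},{"dx": 0,"dy": 0,"dz": -27,"rx": 0,"ry": 0,"rz": 0},{"dx": 0,"dy": 0,"dz": -33,"rx": 0,"ry": 0,"rz": 0},{"dx": 0,"dy": 0,"dz": -37,"rx": 0,"ry": 0,"rz": 0},{"dx": 0,"dy": 0,"dz": -37,"rx": 0,"ry": 0,"rz": 0}]}}

```text
clock: 5.73
tcp_pos: [0.5641, 0.2291, 0.0114]
orientation: [-2.178, -2.263, 0.003]
contact_force: [-0.5, 0.0, -0.2]
grip_width: 0.0502
gripper_force: 0.0
```

>>> {"fn": "send_rows", "kwargs": {"deltas": [{"dx": 0.3,"dy": -8,"dz": 0,"rx": 0,"ry": 0,"rz": 0},{"dx": 0.6,"dy": -16,"dz": 0,"rx": 0,"ry": 0,"rz": 0},{"dx": 0.9,"dy": -22,"dz": 0,"rx": 0,"ry": 0,"rz": 0},{"dx": 1.1,"dy": -27,"dz": 0,"rx": 0,"ry": 0,"rz": 0},{"dx": 1.1,"dy": -32,"dz": 0,"rx": 0,"ry": 0,"rz": 0}]}}

```text
clock: 6.15
tcp_pos: [0.5662, 0.1971, 0.013]
orientation: [-2.18, -2.262, -0.001]
contact_force: [-0.4, 2.7, -0.0]
grip_width: 0.0505
gripper_force: 1.0
```

```bash
python3 s.py
python3 - <<'E'
from bench import r
from h import *
f=r.grab_frame("wrist"); P=cloud(f); x,y,z=P[...,0],P[...,1],P[...,2]; t=r.get_obs()["tcp_pos"]
m=(abs(x-t[0])<.05)&(abs(y-t[1])<.010)&(z>.012); print(P[m][np.argsort(z[m])[:300:50]].round(3).tolist())
E
```

```text
t 6.15 tcp [566.2 197.1  13. ] yaw tool y 2.12 tool z [ 0.001  0.001 -1.   ]
bin frame 13.6 219.5 F [-0.38  2.71 -0.02] j [-0.1   0.66 -0.45  1.86  0.42  0.72 -0.75] grip 0.050515625959014154 0.9678271519078407
[[0.518, 0.186, 0.013], [0.591, 0.197, 0.029], [0.59, 0.205, 0.031], [0.541, 0.202, 0.033], [0.591, 0.198, 0.035], [0.541, 0.195, 0.036]]
```

>>> {"fn": "send_rows", "kwargs": {"deltas": [{"dx": 0.2,"dy": -5,"dz": 0,"rx": 0,"ry": 0,"rz": 0},{"dx": 0.4,"dy": -10,"dz": 0,"rx": 0,"ry": 0,"rz": 0},{"dx": 0.6,"dy": -15,"dz": 0,"rx": 0,"ry": 0,"rz": 0},{"dx": 0.8,"dy": -20,"dz": 0,"rx": 0,"ry": 0,"rz": 0},{"dx": 1,"dy": -25,"dz": 0,"rx": 0,"ry": 0,"rz": 0}]}}

```text
clock: 6.62
tcp_pos: [0.5673, 0.1727, 0.0129]
orientation: [2.178, 2.264, 0.002]
contact_force: [0.0, 3.1, 1.6]
grip_width: 0.0499
gripper_force: 1.7
```

>>> {"fn": "send_rows", "kwargs": {"deltas": [{"dx": 0.1,"dy": -2,"dz": 0,"rx": 0,"ry": 0,"rz": 0},{"dx": 0.2,"dy": -4,"dz": 0,"rx": 0,"ry": 0,"rz": 0},{"dx": 0.2,"dy": -6,"dz": 0,"rx": 0,"ry": 0,"rz": 0},{"dx": 0.3,"dy": -8,"dz": 0,"rx": 0,"ry": 0,"rz": 0},{"dx": 0.4,"dy": -10,"dz": 0,"rx": 0,"ry": 0,"rz": 0}]}}

```text
clock: 7.03
tcp_pos: [0.5676, 0.163, 0.0128]
orientation: [-2.178, -2.264, -0.002]
contact_force: [0.0, 3.7, 3.1]
grip_width: 0.05
gripper_force: 2.3
```

>>> {"fn": "send_rows", "kwargs": {"deltas": [{"dx": 0,"dy": -1,"dz": 0,"rx": 0,"ry": 0,"rz": 0},{"dx": 0,"dy": -1,"dz": 0,"rx": 0,"ry": 0,"rz": 0},{"dx": 0,"dy": -2,"dz": 0,"rx": 0,"ry": 0,"rz": 0},{"dx": 0,"dy": -2,"dz": 0,"rx": 0,"ry": 0,"rz": 0}]}}

```text
clock: 7.37
tcp_pos: [0.5676, 0.1607, 0.0128]
orientation: [2.179, 2.263, 0.001]
contact_force: [1.2, 5.1, 3.1]
grip_width: 0.05
gripper_force: 2.2
```

```bash
python3 s.py
```

```text
t 7.3667 tcp [567.6 160.7  12.8] yaw tool y 2.18 tool z [ 0.  0. -1.]
bin frame 13.6 183.1 F [1.18 5.13 3.11] j [-0.04  0.65 -0.45  1.88  0.42  0.71 -0.7 ] grip 0.04995398926686622 2.2213060408830643
```

>>> {"fn": "send_rows", "kwargs": {"deltas": [{"dx": 0,"dy": -1,"dz": 0,"rx": 0,"ry": 0,"rz": 0},{"dx": 0,"dy": -1.5,"dz": 0,"rx": 0,"ry": 0,"rz": 0},{"dx": 0,"dy": -2,"dz": 0,"rx": 0,"ry": 0,"rz": 0},{"dx": 0,"dy": -2,"dz": 0,"rx": 0,"ry": 0,"rz": 0},{"dx": 0,"dy": -2,"dz": 0,"rx": 0,"ry": 0,"rz": 0}]}}

```text
clock: 7.78
tcp_pos: [0.5675, 0.1587, 0.0127]
orientation: [2.179, 2.263, 0.001]
contact_force: [0.8, 5.3, 4.3]
grip_width: 0.0498
gripper_force: 2.5
```

```bash
python3 s.py
```

```text
t 7.7833 tcp [567.5 158.7  12.7] yaw tool y 2.18 tool z [ 0.  0. -1.]
bin frame 13.5 181.1 F [0.77 5.33 4.35] j [-0.04  0.65 -0.45  1.88  0.42  0.7  -0.69] grip 0.04978132107951254 2.4606262519955635
```

>>> {"fn": "send_rows", "kwargs": {"deltas": [{"dx": 0,"dy": -1,"dz": 0,"rx": 0,"ry": 0,"rz": 0},{"dx": 0,"dy": -2,"dz": 0,"rx": 0,"ry": 0,"rz": 0},{"dx": 0,"dy": -2,"dz": 0,"rx": 0,"ry": 0,"rz": 0},{"dx": 0,"dy": -2,"dz": 0,"rx": 0,"ry": 0,"rz": 0}]}}

```text
clock: 8.12
tcp_pos: [0.5674, 0.1565, 0.0127]
orientation: [2.179, 2.263, 0.0]
contact_force: [-0.0, 3.5, 3.7]
grip_width: 0.0498
gripper_force: 2.3
```

```bash
python3 s.py
```

```text
t 8.1167 tcp [567.4 156.5  12.7] yaw tool y 2.18 tool z [ 0.  0. -1.]
bin frame 13.3 179.0 F [-0.03  3.54  3.72] j [-0.03  0.65 -0.45  1.88  0.42  0.7  -0.69] grip 0.049760891077282696 2.3402786068618298
```

>>> {"fn": "send_rows", "kwargs": {"deltas": [{"dx": 0,"dy": -1,"dz": 0,"rx": 0,"ry": 0,"rz": 0},{"dx": 0,"dy": -2,"dz": 0,"rx": 0,"ry": 0,"rz": 0},{"dx": 0,"dy": -3,"dz": 0,"rx": 0,"ry": 0,"rz": 0},{"dx": 0,"dy": -3,"dz": 0,"rx": 0,"ry": 0,"rz": 0}]}}

```text
clock: 8.45
tcp_pos: [0.5673, 0.1562, 0.0127]
orientation: [-2.176, -2.264, -0.005]
contact_force: [1.1, 9.9, 1.5]
grip_width: 0.0502
gripper_force: 5.1
```

```bash
python3 s.py
python3 - <<'E'
from bench import r
from h import *
f=r.grab_frame("wrist"); f2=r.grab_frame("top")
a=cv2.resize(f["frame"],(400,300)); b=cv2.resize(f2["frame"][140:230,200:320],(400,300),interpolation=cv2.INTER_CUBIC); cv2.imwrite("pics/p3.png",np.hstack([a,b]))
E
```

```text
t 8.45 tcp [567.3 156.2  12.7] yaw tool y 2.28 tool z [ 0.001  0.004 -1.   ]
bin frame 13.1 178.6 F [1.09 9.95 1.48] j [-0.03  0.65 -0.45  1.89  0.42  0.7  -0.69] grip 0.050165760139422325 5.057053193449974
```

View pics/p3.png

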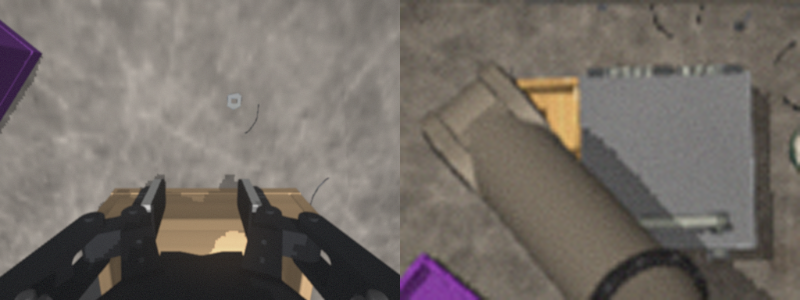

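The push force jumped to 10 N and the tool stopped. In the top view the tray's wall meets the lid edge at (580,110). I'll press a little more to square it up, then back off and check.

>>> {"fn": "send_rows", "kwargs": {"deltas": [{"dx": 0,"dy": -1,"dz": 0,"rx": 0,"ry": 0,"rz": 0},{"dx": 0,"dy": -2,"dz": 0,"rx": 0,"ry": 0,"rz": 0},{"dx": 0,"dy": -2,"dz": 0,"rx": 0,"ry": 0,"rz": 0},{"dx": 0,"dy": -2,"dz": 0,"rx": 0,"ry": 0,"rz": 0}]}}

```text
clock: 8.88
tcp_pos: [0.5673, 0.1563, 0.0128]
orientation: [-2.174, -2.264, -0.008]
contact_force: [1.5, 14.6, -0.9]
grip_width: 0.0501
gripper_force: 7.0
```

>>> {"fn": "send_rows", "kwargs": {"deltas": [{"dx": 0,"dy": 3,"dz": 0,"rx": 0,"ry": 0,"rz": 0},{"dx": 0,"dy": 8,"dz": 0,"rx": 0,"ry": 0,"rz": 0},{"dx": -1,"dy": 18,"dz": 0,"rx": 0,"ry": 0,"rz": 0},{"dx": -1,"dy": 40,"dz": 0,"rx": 0,"ry": 0,"rz": 0},{"dx": -1,"dy": 50,"dz": 10,"rx": 0,"ry": 0,"rz": 0}]}}

```text
clock: 9.3
tcp_pos: [0.5642, 0.2021, 0.0208]
orientation: [-2.177, -2.262, 0.007]
contact_force: [0.2, 1.6, 0.8]
grip_width: 0.0491
gripper_force: 0.0
```

>>> {"fn": "send_rows", "kwargs": {"deltas": [{"dx": 0,"dy": 0,"dz": 40,"rx": 0,"ry": 0,"rz": 0},{"dx": 0,"dy": 0,"dz": 80,"rx": 0,"ry": 0,"rz": 0},{"dx": 0,"dy": 0,"dz": 120,"rx": 0,"ry": 0,"rz": 0},{"dx": 0,"dy": 0,"dz": 160,"rx": 0,"ry": 0,"rz": 0},{"dx": 0,"dy": 0,"dz": 190,"rx": 0,"ry": 0,"rz": 0}]}}

```text
clock: 9.72
tcp_pos: [0.5665, 0.2015, 0.2165]
orientation: [2.178, 2.262, 0.002]
contact_force: [0.4, 0.6, -0.0]
grip_width: 0.0501
gripper_force: 0.0
```

```bash
python3 s.py; python3 t.py after
python3 - <<'E'
from bench import r
from h import *
f=r.grab_frame("scene"); P=cloud(f); H,S,V=cv2.split(cv2.cvtColor(f["frame"],cv2.COLOR_BGR2HSV)); z=P[...,2]
m=(P[...,0]>.4)&(P[...,0]<.7)&(P[...,1]>.04)&(P[...,1]<.23)&(H>8)&(H<28)&(S>70)&(V>100)&(z>.036)&(z<.055); print(rect(P[m]),m.sum())
E
```

```text
t 9.7167 tcp [566.5 201.5 216.5] yaw tool y 2.17 tool z [ 0.002 -0.    -1.   ]
bin frame 14.1 223.9 F [ 0.39  0.63 -0.01] j [-0.02  0.41 -0.56  1.71  0.24  1.08 -0.62] grip 0.05008390358212338 0.0
[576.2 110.3] [146.3  74.7] 0.9 169
bin frame 20.298213718990393 132.41839947612337
(array([571.8, 111.2]), array([152.5, 100.5]), 2.84) 256
```

>>> {"fn": "send_rows", "kwargs": {"deltas": [{"dx": -12,"dy": -38,"dz": 0,"rx": 0,"ry": 0,"rz": 0},{"dx": -24,"dy": -76,"dz": 0,"rx": 0,"ry": 0,"rz": 0},{"dx": -36,"dy": -114,"dz": 0,"rx": 0,"ry": 0,"rz": 0},{"dx": -48,"dy": -152,"dz": 0,"rx": 0,"ry": 0,"rz": 0},{"dx": -60,"dy": -190,"dz": 0,"rx": 0,"ry": 0,"rz": 0}]}}

```text
clock: 10.23
tcp_pos: [0.5045, 0.0094, 0.2121]
orientation: [-2.179, -2.262, 0.003]
contact_force: [0.8, -2.2, -0.3]
grip_width: 0.05
gripper_force: 0.0
```

>>> {"fn": "send_rows", "kwargs": {"deltas": [{"dx": -15,"dy": -37,"dz": 0,"rx": 0,"ry": 0,"rz": 0},{"dx": -15,"dy": -37,"dz": -25,"rx": 0,"ry": 0,"rz": 0},{"dx": -15,"dy": -37,"dz": -50,"rx": 0,"ry": 0,"rz": 0},{"dx": -15,"dy": -37,"dz": -60,"rx": 0,"ry": 0,"rz": 0},{"dx": -15,"dy": -37,"dz": -60,"rx": 0,"ry": 0,"rz": 0}]}}

```text
clock: 10.65
tcp_pos: [0.4889, -0.0257, 0.1503]
orientation: [-2.176, -2.26, 0.006]
contact_force: [-0.5, 0.5, -0.4]
grip_width: 0.0502
gripper_force: 0.0
```

```bash
python3 s.py; python3 t.py over
python3 - <<'E'
from bench import r
from h import *
f=r.grab_frame("wrist"); P=cloud(f); x,y,z=P[...,0],P[...,1],P[...,2]; t=r.get_obs()["tcp_pos"]
b=(abs(x-.49)<.012)&(z>.118)&(z<.145)&(abs(y+.0255)<.06); print("bar",P[b].mean(0),P[b].min(0),P[b].max(0),b.sum())
m=(abs(x-t[0])<.05)&(abs(abs(x-t[0])-.025)<.01)&(abs(y-t[1])<.011)&(z>.15); print("tips",P[m][np.argsort(z[m])[:300:50]].round(3).tolist())
a=cv2.resize(f["frame"],(400,300)); f=r.grab_frame("top"); b=cv2.resize(f["frame"][140:230,200:320],(400,300),interpolation=cv2.INTER_CUBIC); cv2.imwrite("pics/p4.png",np.hstack([a,b]))
E
```

```text
t 10.65 tcp [488.9 -25.7 150.3] yaw tool y 2.18 tool z [-0.006  0.    -1.   ]
bin frame -72.2 -0.1 F [-0.54  0.51 -0.43] j [ 0.35  0.3  -0.5   2.03  0.19  0.86 -0.21] grip 0.0501872853647272 0.0
[574.2 110.3] [150.1  74.8] 0.77 233
bin frame 18.29968788616915 132.4951750942984
bar [ 0.48641211 -0.01906424  0.1370254 ] [ 0.47873431 -0.08458071  0.1185451 ] [0.49476102 0.0316122  0.14080515] 2976
tips [[0.465, -0.023, 0.165], [0.465, -0.033, 0.168], [0.464, -0.017, 0.17], [0.465, -0.016, 0.172], [0.515, -0.032, 0.173], [0.462, -0.015, 0.174]]
```

View pics/p4.png

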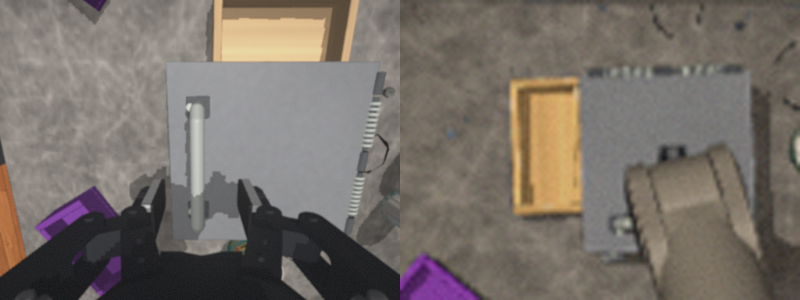

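Wrist view: the bar runs through column ~197, between the open fingers at 150 and 250, and ends at about (195,105) and (200,225). Top view: the tray's wall meets the lid edge at column 580. I'll descend onto the bar.

>>> {"fn": "send_rows", "kwargs": {"deltas": [{"dx": -1,"dy": 0,"dz": -12,"rx": 0,"ry": 0,"rz": 0},{"dx": -1,"dy": 0,"dz": -24,"rx": 0,"ry": 0,"rz": 0},{"dx": -1,"dy": 0,"dz": -36,"rx": 0,"ry": 0,"rz": 0},{"dx": -1,"dy": 0,"dz": -44,"rx": 0,"ry": 0,"rz": 0},{"dx": -1,"dy": 0,"dz": -44,"rx": 0,"ry": 0,"rz": 0}]}}

```text
clock: 11.22
tcp_pos: [0.4901, -0.0252, 0.1081]
orientation: [-2.178, -2.263, 0.001]
contact_force: [0.2, 0.5, 0.3]
grip_width: 0.0502
gripper_force: 0.0
```

```bash
python3 s.py
python3 - <<'E'
from bench import r
from h import *
f=r.grab_frame("top"); P=cloud(f); H,S,V=cv2.split(cv2.cvtColor(f["frame"],cv2.COLOR_BGR2HSV)); z=P[...,2]
m=(P[...,0]>.4)&(P[...,0]<.7)&(P[...,1]>.04)&(P[...,1]<.23)&(H>8)&(H<28)&(S>70)&(V>100)&(z>.037)&(z<.055)
E=[]
for v in range(140,225):
    u=np.where(m[v])[0]
    if len(u): E.append(P[v,u[0],:2]*1000)
E=np.array(E)[1:-1]; p=np.polyfit(E[:,0],E[:,1],1); q=E[:,1]-np.polyval(p,E[:,0]); print("tray outer yaw",np.degrees(np.arctan(p[0])),"sd",q.std(),len(E),"y at tray mid",np.polyval(p,570))
f=r.grab_frame("wrist"); P=cloud(f); x,y,z=P[...,0],P[...,1],P[...,2]; t=r.get_obs()["tcp_pos"]
m=(abs(abs(x-t[0])-.025)<.01)&(abs(y-t[1])<.011)&(z>.1); print("tips",P[m][np.argsort(z[m])[:300:50]].round(3).tolist())
E
```

```text
t 11.2167 tcp [490.1 -25.2 108.1] yaw tool y 2.21 tool z [-0.001  0.    -1.   ]
bin frame -70.9 0.4 F [0.18 0.54 0.26] j [ 0.32  0.37 -0.48  2.06  0.24  0.77 -0.26] grip 0.05023940991719596 0.0
tray outer yaw 3.0703969465005745 sd 1.4448071004221303 39 y at tray mid 145.39739533262934
tips [[0.515, -0.019, 0.122], [0.465, -0.03, 0.125], [0.516, -0.035, 0.127], [0.515, -0.034, 0.129], [0.515, -0.031, 0.13], [0.461, -0.016, 0.131]]
```

>>> {"fn": "send_rows", "kwargs": {"deltas": [{"dx": -1,"dy": 0,"dz": -4,"rx": 0,"ry": 0,"rz": 0},{"dx": -1,"dy": 0,"dz": -4,"rx": 0,"ry": 0,"rz": 0}]}}

```text
clock: 11.48
tcp_pos: [0.4895, -0.0254, 0.1048]
orientation: [2.179, 2.263, 0.0]
contact_force: [0.7, -0.1, -0.6]
grip_width: 0.0502
gripper_force: 0.0
```

>>> {"fn": "send_rows", "kwargs": {"deltas": [{"dx": 0,"dy": 0,"dz": 0,"rx": 0,"ry": 0,"rz": 0},{"dx": 0,"dy": 0,"dz": 0,"rx": 0,"ry": 0,"rz": 0},{"dx": 0,"dy": 0,"dz": 0,"rx": 0,"ry": 0,"rz": 0},{"dx": 0,"dy": 0,"dz": 0,"rx": 0,"ry": 0,"rz": 0},{"dx": 0,"dy": 0,"dz": 0,"rx": 0,"ry": 0,"rz": 0}], "jaw": 0, "newtons": 40}}

```text
clock: 11.9
tcp_pos: [0.4866, -0.0257, 0.1044]
orientation: [-2.177, -2.261, 0.007]
contact_force: [-9.4, -0.2, 9.6]
grip_width: 0.011
gripper_force: 38.9
```

```bash
python3 s.py
python3 - <<'E'
from bench import r
from h import *
f=r.grab_frame("wrist"); P=cloud(f); x,y,z=P[...,0],P[...,1],P[...,2]; t=r.get_obs()["tcp_pos"]
cv2.imwrite("pics/g.png",cv2.resize(f["frame"][100:384,100:412],None,fx=2,fy=2))
E
```

```text
t 11.9 tcp [486.6 -25.7 104.4] yaw tool y 2.17 tool z [-0.005 -0.001 -1.   ]
bin frame -74.4 -0.0 F [-9.42 -0.16  9.61] j [ 0.32  0.37 -0.47  2.07  0.24  0.76 -0.26] grip 0.010980349259784182 38.943597078323364
```

View pics/g.png

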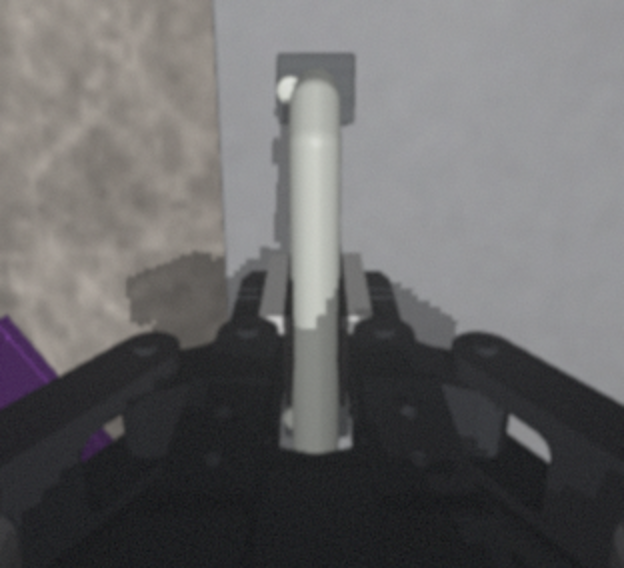

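The bar is gripped between the pads, at (315,320) in the crop. The 10 N upward force may mean the tips touch the lid, so I'll check their depth.

```bash
python3 - <<'E'
from bench import r
from h import *
f=r.grab_frame("wrist"); P=cloud(f); t=r.get_obs()["tcp_pos"]
for (x,y) in [(280,260),(275,290),(272,320),(255,280),(245,300),(350,260),(358,290),(360,320),(380,280),(315,200),(315,300),(420,200),(290,430),(345,435)]:
    print((x,y),P[100+y//2,100+x//2].round(4))
E
python3 s.py
```

```text
(280, 260) [ 0.4771 -0.0155  0.1239]
(275, 290) [ 0.4768 -0.0152  0.1411]
(272, 320) [ 0.4774 -0.0146  0.1554]
(255, 280) [ 0.4709 -0.0191  0.1285]
(245, 300) [ 0.4697 -0.0192  0.1389]
(350, 260) [ 0.495  -0.0144  0.1248]
(358, 290) [ 0.4959 -0.0143  0.1414]
(360, 320) [ 0.4951 -0.0127  0.1574]
(380, 280) [ 0.5026 -0.0182  0.1278]
(315, 200) [0.4851 0.0057 0.1379]
(315, 300) [ 0.486  -0.0185  0.1391]
(420, 200) [ 0.5175 -0.0071  0.0949]
(290, 430) [ 0.4803 -0.09    0.0973]
(345, 435) [ 0.4988 -0.091   0.097 ]
t 12.0 tcp [486.6 -25.7 104.5] yaw tool y 2.17 tool z [-0.005 -0.001 -1.   ]
bin frame -74.4 -0.0 F [-7.64  0.1   8.15] j [ 0.32  0.37 -0.47  2.07  0.24  0.76 -0.26] grip 0.010597434370768436 38.94657075405121
```

Tips are at about z = 0.12 and the bar axis is at 0.134, well inside the pads and clear of the lid. The force is only closing drag. Next I'll raise the lid along the handle's arc.

>>> {"fn": "send_rows", "kwargs": {"deltas": [{"dx": 0.5,"dy": 0,"dz": 9,"rx": 0,"ry": 0,"rz": 0},{"dx": 3.3,"dy": 0.2,"dz": 17,"rx": 0,"ry": 0,"rz": 0},{"dx": 6.6,"dy": 0.3,"dz": 25.3,"rx": 0,"ry": 0,"rz": 0},{"dx": 10.3,"dy": 0.4,"dz": 33.4,"rx": 0,"ry": 0,"rz": 0},{"dx": 14.5,"dy": 0.6,"dz": 41.3,"rx": 0,"ry": 0,"rz": 0}], "newtons": 30}}

```text
clock: 12.42
tcp_pos: [0.5025, -0.025, 0.1464]
orientation: [-2.177, -2.261, 0.004]
contact_force: [-5.8, 0.1, -1.9]
grip_width: 0.0104
gripper_force: 36.8
```

```bash
python3 s.py
python3 - <<'E'
from bench import r
from h import *
f=r.grab_frame("top"); P=cloud(f); z=P[...,2]; x=P[...,0]; y=P[...,1]
m=(y>.035)&(y<.065)&(x>.45)&(x<.645)&(z>.09)&(z<.3); p=np.polyfit(x[m],z[m],1); print("lid angle",-np.arctan(p[0]),m.sum())
E
```

```text
t 12.4167 tcp [502.5 -25.  146.4] yaw tool y 2.17 tool z [-0.003 -0.    -1.   ]
bin frame -58.5 0.1 F [-5.77  0.08 -1.94] j [ 0.34  0.33 -0.49  2.    0.2   0.86 -0.23] grip 0.01044346619207641 36.82745397090912
lid angle 0.25265613871878945 428
```

>>> {"fn": "send_rows", "kwargs": {"deltas": [{"dx": 4.5,"dy": 0.2,"dz": 7.7,"rx": 0,"ry": 0,"rz": 0},{"dx": 9.5,"dy": 0.4,"dz": 15.1,"rx": 0,"ry": 0,"rz": 0},{"dx": 14.8,"dy": 0.6,"dz": 22.2,"rx": 0,"ry": 0,"rz": 0},{"dx": 20.5,"dy": 0.8,"dz": 29.1,"rx": 0,"ry": 0,"rz": 0},{"dx": 26.6,"dy": 1,"dz": 35.6,"rx": 0,"ry": 0,"rz": 0}]}}

```text
clock: 12.88
tcp_pos: [0.5273, -0.024, 0.182]
orientation: [-2.176, -2.26, 0.009]
contact_force: [-14.1, -0.1, 7.7]
grip_width: 0.0108
gripper_force: 36.6
```

>>> {"fn": "send_rows", "kwargs": {"deltas": [{"dx": 6.4,"dy": 0.2,"dz": 6.2,"rx": 0,"ry": 0,"rz": 0},{"dx": 13.1,"dy": 0.5,"dz": 12.1,"rx": 0,"ry": 0,"rz": 0},{"dx": 20.1,"dy": 0.8,"dz": 17.6,"rx": 0,"ry": 0,"rz": 0},{"dx": 27.4,"dy": 1,"dz": 22.8,"rx": 0,"ry": 0,"rz": 0},{"dx": 34.9,"dy": 1.3,"dz": 27.5,"rx": 0,"ry": 0,"rz": 0}]}}

```text
clock: 13.3
tcp_pos: [0.5638, -0.0225, 0.2117]
orientation: [-2.178, -2.262, 0.005]
contact_force: [-13.4, 0.2, 17.3]
grip_width: 0.0106
gripper_force: 37.4
```

```bash
python3 s.py
cat > a.py <<'E'
from bench import r
from h import *
for n in("top","scene"):
    f=r.grab_frame(n); P=cloud(f); z=P[...,2]; x=P[...,0]; y=P[...,1]; g=f["frame"].astype(int); grey=(g.max(2)-g.min(2))<25
    m=(y>.03)&(y<.065)&(x>.45)&(x<.66)&(z>.1)&(z<.32)&grey; q=np.c_[x[m],z[m]]
    if len(q)<10: print(n,len(q)); continue
    c=q.mean(0); w,V=np.linalg.eigh(np.cov((q-c).T)); v=V[:,1]; print(n,"lid angle",(np.pi-np.arctan2(v[1],v[0]))%np.pi,w**.5,len(q))
E
python3 a.py
```

```text
t 13.3 tcp [563.8 -22.5 211.7] yaw tool y 2.17 tool z [-0.003 -0.001 -1.   ]
bin frame 2.8 0.2 F [-13.43   0.17  17.35] j [ 0.32  0.35 -0.49  1.8   0.19  1.04 -0.2 ] grip 0.01059744228554338 37.433536648750305
top lid angle 0.7787030090066946 [0.00636176 0.05897844] 398
scene lid angle 0.7421811982641335 [0.01401838 0.03769625] 57
```

The force is outward along the radius, so I'm running slightly inside the true arc. I'll shift the path outward by about 3 mm and go on.

>>> {"fn": "send_rows", "kwargs": {"deltas": [{"dx": 6.5,"dy": 0.3,"dz": 6,"rx": 0,"ry": 0,"rz": 0},{"dx": 14,"dy": 0.5,"dz": 11,"rx": 0,"ry": 0,"rz": 0},{"dx": 22,"dy": 0.8,"dz": 15,"rx": 0,"ry": 0,"rz": 0},{"dx": 30.5,"dy": 1.2,"dz": 18.5,"rx": 0,"ry": 0,"rz": 0},{"dx": 30.5,"dy": 1.2,"dz": 18.5,"rx": 0,"ry": 0,"rz": 0}]}}

```text
clock: 13.82
tcp_pos: [0.5987, -0.0211, 0.2291]
orientation: [2.178, 2.261, 0.005]
contact_force: [-2.3, 0.5, 5.2]
grip_width: 0.0109
gripper_force: 35.1
```

```bash
python3 s.py; python3 a.py
```

```text
t 13.8167 tcp [598.7 -21.1 229.1] yaw tool y 2.16 tool z [ 0.004  0.001 -1.   ]
bin frame 37.7 0.3 F [-2.26  0.52  5.18] j [ 0.3   0.38 -0.48  1.71  0.2   1.09 -0.2 ] grip 0.010851482442084299 35.13242483139038
top lid angle 1.0062684764170418 [0.01282479 0.06096998] 299
scene lid angle 1.034704586829089 [0.01124961 0.05977979] 100
```

>>> {"fn": "send_rows", "kwargs": {"deltas": [{"dx": 8,"dy": 0.3,"dz": 3,"rx": 0,"ry": 0,"rz": 0},{"dx": 16,"dy": 0.6,"dz": 5,"rx": 0,"ry": 0,"rz": 0},{"dx": 23,"dy": 0.9,"dz": 6.5,"rx": 0,"ry": 0,"rz": 0},{"dx": 28,"dy": 1,"dz": 7.5,"rx": 0,"ry": 0,"rz": 0},{"dx": 28,"dy": 1,"dz": 7.5,"rx": 0,"ry": 0,"rz": 0}]}}

```text
clock: 14.33
tcp_pos: [0.6254, -0.0201, 0.2355]
orientation: [2.178, 2.263, 0.003]
contact_force: [-1.6, 1.2, 4.7]
grip_width: 0.0105
gripper_force: 35.2
```

```bash
python3 s.py; python3 a.py
```

```text
t 14.3333 tcp [625.4 -20.1 235.5] yaw tool y 2.18 tool z [ 0.002  0.001 -1.   ]
bin frame 64.5 0.3 F [-1.63  1.22  4.67] j [ 0.29  0.42 -0.47  1.64  0.21  1.13 -0.2 ] grip 0.010528811870678438 35.16833782196045
top lid angle 1.1880481077297855 [0.01650751 0.06250513] 212
scene lid angle 1.1985788167899956 [0.01004308 0.05835867] 146
```

The lid is at about 1.18 rad, past balance and held there. Now I'll ease it back to about 0.82 rad.

>>> {"fn": "send_rows", "kwargs": {"deltas": [{"dx": -8.6,"dy": -0.3,"dz": -1.5,"rx": 0,"ry": 0,"rz": 0},{"dx": -17.3,"dy": -0.7,"dz": -3.6,"rx": 0,"ry": 0,"rz": 0},{"dx": -25.8,"dy": -1,"dz": -6,"rx": 0,"ry": 0,"rz": 0},{"dx": -34,"dy": -1.3,"dz": -9,"rx": 0,"ry": 0,"rz": 0},{"dx": -42.5,"dy": -1.7,"dz": -12.4,"rx": 0,"ry": 0,"rz": 0}]}}

```text
clock: 14.85
tcp_pos: [0.5805, -0.0219, 0.2228]
orientation: [2.178, 2.263, 0.001]
contact_force: [-0.4, 1.8, 5.2]
grip_width: 0.0105
gripper_force: 34.2
```

>>> {"fn": "send_rows", "kwargs": {"deltas": [{"dx": -5,"dy": -0.2,"dz": -2,"rx": 0,"ry": 0,"rz": 0},{"dx": -10,"dy": -0.4,"dz": -4.5,"rx": 0,"ry": 0,"rz": 0},{"dx": -13,"dy": -0.5,"dz": -6,"rx": 0,"ry": 0,"rz": 0},{"dx": -13,"dy": -0.5,"dz": -6,"rx": 0,"ry": 0,"rz": 0},{"dx": -13,"dy": -0.5,"dz": -6,"rx": 0,"ry": 0,"rz": 0}]}}

```text
clock: 15.27
tcp_pos: [0.5681, -0.0225, 0.2165]
orientation: [-2.178, -2.263, 0.001]
contact_force: [-0.8, 2.2, 2.8]
grip_width: 0.0103
gripper_force: 34.2
```

>>> {"fn": "send_rows", "kwargs": {"deltas": [{"dx": 0,"dy": 0,"dz": 0,"rx": 0,"ry": 0,"rz": 0},{"dx": 0,"dy": 0,"dz": 0,"rx": 0,"ry": 0,"rz": 0},{"dx": 0,"dy": 0,"dz": 0,"rx": 0,"ry": 0,"rz": 0},{"dx": 0,"dy": 0,"dz": 0,"rx": 0,"ry": 0,"rz": 0},{"dx": 0,"dy": 0,"dz": 0,"rx": 0,"ry": 0,"rz": 0}]}}

```text
clock: 15.68
tcp_pos: [0.5685, -0.0224, 0.2167]
orientation: [2.179, 2.263, 0.0]
contact_force: [-0.5, 3.3, 3.6]
grip_width: 0.0107
gripper_force: 34.3
```

```bash
python3 s.py; python3 a.py; python3 t.py fin; python3 s.py
```

```text
t 15.6833 tcp [568.5 -22.4 216.7] yaw tool y 2.18 tool z [ 0.  0. -1.]
bin frame 7.5 0.1 F [-0.5   3.25  3.56] j [ 0.32  0.35 -0.49  1.79  0.19  1.05 -0.2 ] grip 0.010680898769941159 34.294774532318115
top lid angle 0.814538077064284 [0.00627111 0.05915449] 383
scene lid angle 0.6858984568885389 [0.01403116 0.03088647] 54
[574.4 109.7] [150.9  76.2] 2.94 237
bin frame 18.47650778399869 131.88793978263453
t 15.8333 tcp [568.5 -22.5 216.7] yaw tool y 2.17 tool z [ 0.  0. -1.]
bin frame 7.5 0.0 F [-1.88  2.79  3.82] j [ 0.32  0.35 -0.49  1.79  0.19  1.05 -0.2 ] grip 0.01043516263440191 34.2940092086792
```

View pics/fin.png

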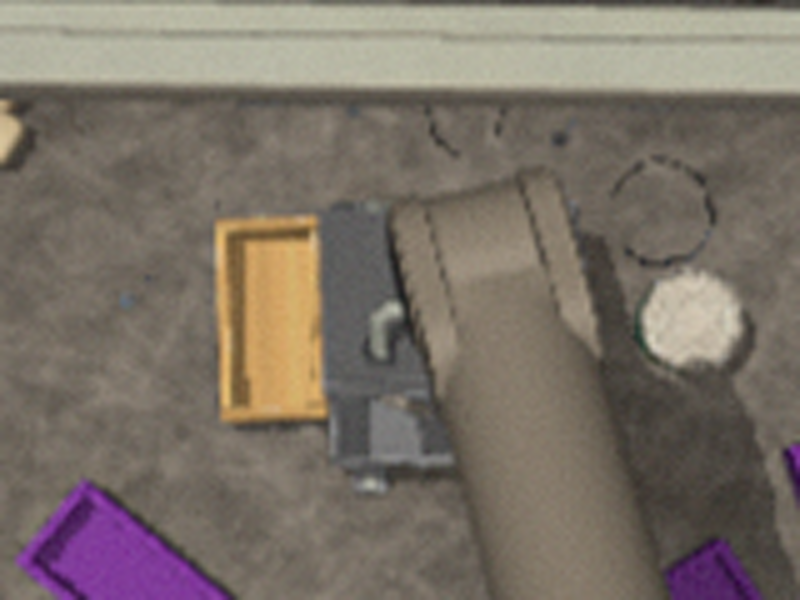

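The lid is open at about 0.82 rad, with the handle gripped at (385,330). The tray lies flush and parallel along the bin's wall at column ~322, and the tin is where it was. Everything matches, so I'll hand in.

```bash
python3 -c "
from bench import r; print(r.hand_in())"
```

```text
the job is handed in; nothing more can be done
None
```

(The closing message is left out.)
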